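# Set a vise length stop: wind to the end stop, back four clicks, lock

### The job

Set the length stop beside the vise: gently turn its round black knob clockwise (seen from above) until it comes up against its end stop, without forcing it, then turn it back exactly four clicks. Then swing the small locking lever all the way over to its other side, and let go of everything; leave the things lying around where they are.

Things in the scene. Friction and masses are not known exactly. Their poses are not given: they have to be found in the camera images.
- unit: The length stop, a fixed grey case. Origin on its underside on the knob's vertical axis; z up. Tall block 100 x 100 x 60 mm high centred on the origin, steel washer 66 mm across, 4 mm thick on top. A lower step 100 (x) x 90 (y) mm, 30 mm high, adjoins its +y side and carries the lever. A steel rod, 24 mm across at most, sticks out of its -y side 30 mm above the bench, to y = -128 mm.
- knob_grip (a point): Point on the knob's vertical axis, 88 mm above the bench: the height to grip at. It belongs to the case and does not turn. The knob is round, fluted, black, 54 mm across, from 64 to 96 mm above the bench, with no pointer: its angle is not measured.
- knob_top (a point): Centre of the knob's top face, 96 mm above the bench (point of the case, does not turn). The knob has 18 clicks to a turn (20 degrees = 0.349 rad each); turning it through a click takes up to about 0.2 N m and it springs to the nearest click when let go. At the start it stands about 3 to 6 clicks counter-clockwise of its end stop; it can go 9.5 clicks from it.
- rod (a joint): Position (m) of the measuring rod, driven by the shaft under the knob: 0 when the shaft is at its hard end stop, +0.00002 (0.02 mm) for each click counter-clockwise; the reading's noise is much larger than a click.
- knob (a joint): Twist (rad) of the knob against its shaft, which it turns through a torsion spring of 6 N m/rad: 0 at rest, negative when the knob is pushed clockwise. Turning through clicks twists it a little; against the end stop it grows with the torque: from -0.04 on (0.24 N m) the stop counts as reached, beyond -0.11 (0.66 N m) as forced.
- lever_ball (a point): Centre of the black ball, 20 mm across, at the end of the locking lever (steel rod 10 mm thick). The lever turns about a level axis along the unit's y, through the point x = 0, y = 105 mm, z = 43 mm of the unit; the ball is 52 mm from that axis.
- lever (a joint): Angle of the locking lever in rad: 0 unlocked, leaning 0.6 rad from upright to the unit's -x side; it swings over the top to the +x side, 1.2 = locked, at its stop. Pushing the ball takes about 3.5 N; it stays where it is left.
- block: Loose steel block 70 x 45 x 25 mm with two holes, lying by the unit; origin at the centre of its underside. Leave alone.
- wrench: Loose steel wrench 180 mm long lying behind the unit; leave alone.
- tin: Loose closed tin 60 mm across and 85 mm tall; origin at the centre of its underside. Leave alone.
- vise: Fixed red bench vise on a round foot 170 mm across, up to 165 mm high and about 360 mm long in y; origin under the centre of its foot. Keep clear of it.

How it is judged:
By the outcome, as a careful person would: the job done as asked, in the order asked, and still so for the second after the job is handed in, with the robot touching nothing.
It also fails if it takes over 70 s, if anything falls off the work surface, if the arm or the gripper's body presses on something with over 40 N, if the wrist force passes 120 N, or if a joint passes its speed limit or range.

### The arm

A 7-joint arm with a two-finger parallel gripper is mounted at the origin on the work surface. World frame = base frame: x ahead of the robot, y to its left, z up, the work surface at z = 0. Lengths are in m, angles in rad, forces in N, time in s.
With the tool pointing down it reaches from about 0.425 to 0.875 m from the base axis. Payload 8.4 kg.
Tool frame: the origin (TCP) lies on the centre line of the jaws, within the pads' length; the fingertips stand 14 mm ahead of it and the grasp point (between the pads) lies 5 mm behind it (ctrl.tip_reach is the distance from the TCP to the fingertips, in m); z points along the fingers, y is the line along which they close (so a half turn about z gives the same grasp; the last joint's range is limited). The gripper opens to 85 mm and grips with 20 to 120 N. Pads are 22 mm wide; open, the fingers measure 114 mm over their backs; the gripper's body (76 mm by 85 mm) begins 54 mm behind the grasp point. The pads swing forward as they close: fully open they stand 13 mm farther back than shut.
Start: joints at [1.092, 0.333, 0.04, 1.465, -0.013, 1.343, -0.059], TCP at [0.241, -0.604, 0.245] pointing down, gripper open.
Joint ranges: [-2.58, 2.58], [-0.38, 2.09], [-1.3, 1.39], [0.25, 2.4], [-1.5, 4.64], [0.08, 2.09], [-2.65, 2.65]. Speed limits (rad/s): [2.22, 2.22, 2.79, 2.79, 3.14, 3.14, 3.14].

### API

Orientations are given as [roll, pitch, yaw] about the fixed x, y, z axes, in that order (R = Rz(yaw) Ry(pitch) Rx(roll)).
In Python, from rig import ctrl gives the robot as it stands.
- The arm moves only by the tool play_rows, never from a script. Its argument "targets" is a list of rows, each a list of 5 numbers: the finger opening in m, from 0 to 0.0854, then the shift along the tool's x, y, z in shares of 0.3 m (1.0 is 0.3 m), then the turn about the tool's z in shares of pi/2 rad (1.0 is pi/2 rad). A call has exactly 10 rows; each row is the pose to reach, as a shift and turn from the pose commanded when the call began, along the tool's axes at that moment; what a row does not reach only later rows make up. A row lasts 1/12 s, in which the tool goes at most 41.7 mm and 7.16 degrees, less where a joint would pass 70% of its speed; a pose out of reach is approached as far as the arm can. No shift or turn number may pass 1 either way. A call with a gripper value outside its range is refused whole. The fingers move at their own pace and stop on an object; "newtons" is the grip in N (left out, the last holds). Time passes only in rows, so rows that repeat a pose let the fingers close, or fill a call up. It gives the time, the measured TCP pose, the force, the opening and the grip force at its end, in the units of the state.
- ctrl.get_obs(): the state, without advancing time (a new reading comes with each control period).
- ctrl.snapshot(name): name is "side" or "top" or "wrist"; returns the picture (400x640x3 uint8, blue, green, red); there is no depth.
- ctrl.calibration(name): a dict with "fx", "fy", "cx", "cy" (pixels), "position" and "rotation" of the camera in the world; the wrist camera has in their place "T_tool_cam" (4x4, takes a point from camera to tool coordinates, whose origin is the TCP and whose axes are the flange's). Camera axes: x right, y down, z forward; pixel columns grow to the right and rows downward; lengths in m; the calibration is good to about 2 mm. The wrist camera is an equidistant fisheye: a pixel r from the principal point sees the ray r / f radians off the axis. A picture is of the moment at which its call begins: read the wrist's pose just before it. calibration takes no time and is no camera call.
- ctrl.close_job(): hands the job in; it is judged then, once.
The state is a dict: "time": time; "joint_positions": joint angles; "joint_velocities": joint speeds; "tau": joint torques, N m; "tool_pos": TCP position; "eef_rot": TCP orientation; "contact_force": force on the tool from outside, world axes, zero at the start; "ft_torque": the same for the moment, N m; "opening": finger opening in m; "gripper_force": force on a finger pad.
Only numpy, scipy, OpenCV 4.12 (cv2) and the standard library are available. Lean on these libraries where they do the work, as an engineer would, in place of code of your own. Each camera call takes 0.05 s, during which the arm holds its last target. There are 200 camera calls.

## Working session

There is one attempt and no reset: what is moved stays moved. The work goes in short steps, Python scripts to look and compute and a tool call to move; the robot and the scene stay as the last step left them, time stands still between calls to the robot, and variables do not carry over. Pictures are saved under pics/ and viewed, at most 10 in all, crops included, and the job is handed in when it is done.

Besides the shell and the picture viewer there is one more tool, called after "Emit:" in YAML: its name, and indented under it one key for each argument. play_rows: Moves the arm, as the interface text tells. Its arguments: {"type":"object","properties":{"targets":{"type":"array","items":{"type":"array","items":{"type":"number"}}},"newtons":{"type":"number"}},"required":["targets"]}

```bash
mkdir -p pics; ls; python3 - <<'E'
from rig import ctrl
import cv2, numpy as np
o=ctrl.get_obs(); print({k:np.round(v,4) for k,v in o.items()})
a=ctrl.snapshot("side"); b=ctrl.snapshot("top")
cv2.imwrite("pics/side0.png",a); cv2.imwrite("pics/top0.png",b)
cv2.imwrite("pics/both.png",np.vstack([a,b])[:, :])
for n in ("side","top","wrist"): print(n,ctrl.calibration(n))
print(ctrl.tip_reach)
E
```

```text
pics
{'time': np.float64(0.0), 'joint_positions': array([ 1.0918,  0.3339,  0.0399,  1.4663, -0.0134,  1.3433, -0.0585]), 'joint_velocities': array([-0.0009,  0.0005,  0.0015, -0.0005,  0.0005,  0.0014, -0.0008]), 'tau': array([-4.00000e-04, -6.58552e+01,  1.36480e+00, -4.05569e+01,
        1.66000e-02,  1.25000e-02, -0.00000e+00]), 'tool_pos': array([ 0.2408, -0.6033,  0.2444]), 'eef_rot': array([-3.140e+00,  1.000e-04,  3.798e-01]), 'contact_force': array([-0.077 , -0.5852,  0.0159]), 'ft_torque': array([ 0.0425,  0.0059, -0.0091]), 'gripper_force': np.float64(0.0), 'opening': np.float64(0.0853)}
side {'fx': 378.8383247645025, 'fy': 378.8383247645025, 'cx': 315.5672549260643, 'cy': 196.35046958378908, 'position': array([ 0.55533779, -0.87108549,  0.59057343]), 'rotation': array([-2.1105837 , -0.01664421, -0.00336101])}
top {'fx': 362.6677242186305, 'fy': 362.6677242186305, 'cx': 319.8172443385135, 'cy': 196.08324087932354, 'position': array([ 0.35490798, -0.05150528,  1.10444313]), 'rotation': array([-2.9115711 , -0.00540284, -1.66696885])}
wrist {'fx': 309.70691628693146, 'fy': 309.70691628693146, 'cx': 320.82857237480687, 'cy': 197.57335549660863, 'T_tool_cam': array([[ 2.70979607e-04, -9.55273599e-01, -2.95723311e-01,
         7.50570427e-02],
       [ 9.99999502e-01,  5.43038386e-04, -8.37846568e-04,
        -6.17216455e-04],
       [ 9.60961816e-04, -2.95722937e-01,  9.55273270e-01,
        -1.28220173e-01],
       [ 0.00000000e+00,  0.00000000e+00,  0.00000000e+00,
         1.00000000e+00]])}
0.014
```

View pics/top0.png

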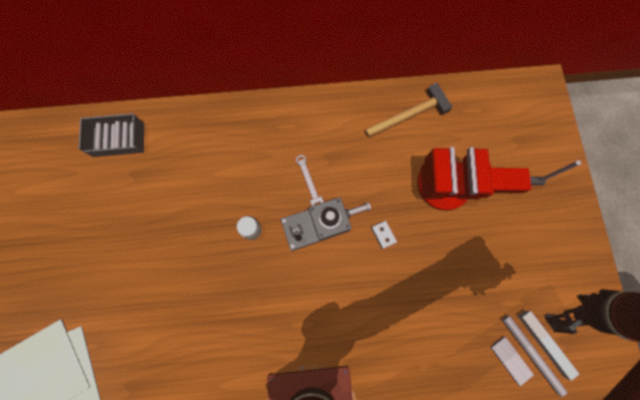

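View pics/side0.png

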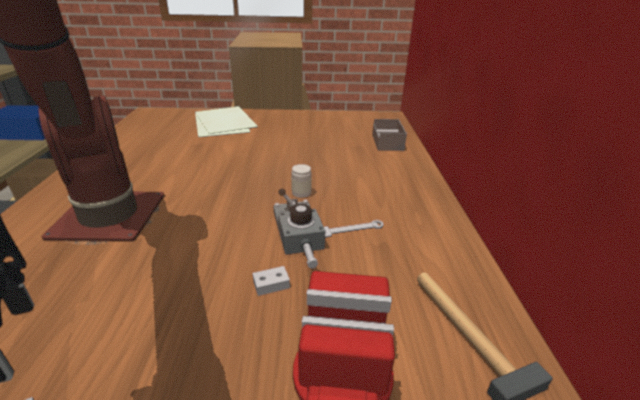

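The top view shows the unit's knob near (330,215), the lever near (297,231), the rod to (370,207), the block at (384,235), the tin at (248,227), and the vise at (445,180) on. The side view shows the knob at (301,213) and the ball at about (282,191).

```bash
cat > h.py <<'E'
import numpy as np, cv2
from scipy.spatial.transform import Rotation as Rn
from rig import ctrl
def rot(r): return Rn.from_euler('xyz',r).as_matrix()
def ray(n,u,v,o=None):
    c=ctrl.calibration(n); x=np.array([(u-c['cx'])/c['fx'],(v-c['cy'])/c['fy']])
    if n!='wrist':
        R=rot(c['rotation']); d=R@np.r_[x,1]; return c['position'],d/np.linalg.norm(d)
    t=np.linalg.norm(x); d=np.r_[x/max(t,1e-9)*np.sin(t),np.cos(t)]
    T=c['T_tool_cam']; R=rot(o['eef_rot'])
    return o['tool_pos']+R@T[:3,3], R@T[:3,:3]@d
def plane(n,u,v,z,o=None):
    p,d=ray(n,u,v,o); return p+d*(z-p[2])/d[2]
def cross(r1,r2):
    A=np.c_[r1[1],-r2[1]]; s=np.linalg.lstsq(A,r2[0]-r1[0],rcond=None)[0]
    a=r1[0]+s[0]*r1[1]; b=r2[0]+s[1]*r2[1]; return (a+b)/2,np.linalg.norm(a-b)
def proj(n,P,o=None):
    c=ctrl.calibration(n)
    if n!='wrist':
        q=rot(c['rotation']).T@(np.array(P)-c['position']); return c['fx']*q[0]/q[2]+c['cx'],c['fy']*q[1]/q[2]+c['cy']
    T=c['T_tool_cam']; R=rot(o['eef_rot']); q=(R@T[:3,:3]).T@(np.array(P)-o['tool_pos']-R@T[:3,3])
    t=np.arctan2(np.hypot(q[0],q[1]),q[2]); h=np.hypot(q[0],q[1])
    return c['fx']*t*q[0]/h+c['cx'],c['fy']*t*q[1]/h+c['cy']
E
python3 - <<'E'
from h import *
print(proj('top',[0,0,0]),proj('side',[0,0,0]))
print('knob top',plane('top',330,215,.096),'x',cross(ray('top',330,215),ray('side',301,209)))
print('ball',cross(ray('top',296,231),ray('side',282,191)))
print('rod end',plane('top',370,207,.03)); print('tin',plane('top',248,227,.085),'block',plane('top',384,235,.025))
a=cv2.imread('pics/top0.png')[165:265,225:405]; b=cv2.imread('pics/side0.png')[150:300,240:400]
a=cv2.resize(a,(800,444),interpolation=cv2.INTER_CUBIC); cv2.imwrite('pics/tc.png',a)
E
```

```text
(np.float64(311.3656223077723), np.float64(415.29729345354144)) (np.float64(109.51741413686909), np.float64(215.1514278100998))
knob top [ 0.53214607 -0.10294539  0.096     ] x (array([ 0.53171234, -0.1031042 ,  0.09459599]), np.float64(0.0013532713588707737))
ball (array([ 0.48746041, -0.00518709,  0.08934975]), np.float64(0.019205463042787415))
rod end [ 0.55666316 -0.22925019  0.03      ]
tin [0.52187535 0.13086191 0.085     ] block [ 0.46904438 -0.26084553  0.025     ]
```

View pics/tc.png

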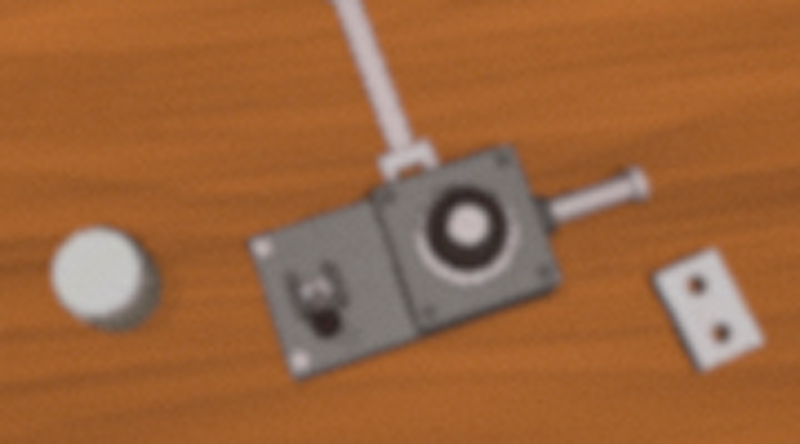

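The rows are not in the units I measure in: shifts go in shares of 0.3 m and turns go in shares of pi/2 rad. I convert before sending: 0.228 m / 0.3 = 0.76, 0.205 m / 0.3 = 0.6833, -1 rad / 1.5708 = -0.6366.

Emit:
play_rows:
  targets:
    - [0.085, 0.0767, -0.06, 0, -0.0637]
    - [0.085, 0.1533, -0.12, 0, -0.1273]
    - [0.085, 0.2267, -0.18, 0, -0.191]
    - [0.085, 0.3033, -0.2367, 0, -0.2546]
    - [0.085, 0.38, -0.2967, 0, -0.3183]
    - [0.085, 0.4567, -0.3567, 0, -0.382]
    - [0.085, 0.5333, -0.4167, 0, -0.4456]
    - [0.085, 0.6067, -0.4767, 0, -0.5093]
    - [0.085, 0.6833, -0.5367, 0, -0.573]
    - [0.085, 0.76, -0.5967, 0, -0.6366]

```text
time: 0.93
tool_pos: [0.3866, -0.3515, 0.2451]
eef_rot: [-3.141, -0.0, 1.385]
contact_force: [-0.2, 0.3, -0.4]
opening: 0.0848
gripper_force: 0.0
```

```bash
cat > go.py <<'E'
import sys
from h import *
o=ctrl.get_obs(); t=np.array(eval(sys.argv[1])); y=float(sys.argv[2]) if len(sys.argv)>2 else o['eef_rot'][2]
print('t',o['time'].round(2),'pos',o['tool_pos'].round(4),'rot',o['eef_rot'].round(4),'q',o['joint_positions'].round(3),'F',o['contact_force'].round(2),'M',o['ft_torque'].round(3),'g',o['opening'].round(4))
print('shift',(rot(o['eef_rot']).T@(t-o['tool_pos'])).round(4),'turn',round((o['eef_rot'][2]-y+np.pi)%(2*np.pi)-np.pi,4))
E
python3 go.py "[.532,-.103,.22]" 2.4
```

```text
Traceback (most recent call last):
  File "go.py", line 4, in <module>
    print('t',o['time'].round(2),'pos',o['tool_pos'].round(4),'rot',o['eef_rot'].round(4),'q',o['joint_positions'].round(3),'F',o['contact_force'].round(2),'M',o['ft_torque'].round(3),'g',o['opening'].round(4))
              ^^^^^^^^^^^^^^^
AttributeError: 'float' object has no attribute 'round'
```

```bash
sed -i "s/o\['time'\].round(2)/round(float(o['time']),2)/; s/o\['opening'\].round(4)/round(float(o['opening']),4)/" go.py; python3 go.py "[.532,-.103,.22]" 2.4
```

```text
t 0.93 pos [ 0.3866 -0.3515  0.2451] rot [-3.1411e+00 -1.0000e-04  1.3845e+00] q [ 0.881  0.089 -0.243  1.762  0.022  1.294  0.447] F [-0.25  0.28 -0.38] M [-0.007 -0.042  0.029] g 0.0848
shift [0.2711 0.0968 0.025 ] turn -1.0155
```

In the tool's units: 0.271 m / 0.3 = 0.9033, 0.029 m / 0.3 = 0.0967, -1.015 rad / 1.5708 = -0.6462.

Emit:
play_rows:
  targets:
    - [0.085, 0.09, 0.0333, 0.01, -0.0637]
    - [0.085, 0.18, 0.0633, 0.0167, -0.1273]
    - [0.085, 0.27, 0.0967, 0.0267, -0.191]
    - [0.085, 0.36, 0.13, 0.0333, -0.2546]
    - [0.085, 0.45, 0.16, 0.0433, -0.3183]
    - [0.085, 0.54, 0.1933, 0.05, -0.382]
    - [0.085, 0.6333, 0.2267, 0.06, -0.4456]
    - [0.085, 0.7233, 0.2567, 0.0667, -0.5093]
    - [0.085, 0.8133, 0.29, 0.0767, -0.573]
    - [0.085, 0.9033, 0.3233, 0.0833, -0.6462]

```text
time: 1.77
tool_pos: [0.5333, -0.1039, 0.2199]
eef_rot: [-3.141, -0.0, 2.399]
contact_force: [0.3, -0.0, 0.1]
opening: 0.0851
gripper_force: 0.0
```

```bash
python3 go.py "[.532,-.103,.083]" 2.4; python3 - <<'E'
from h import *
o=ctrl.get_obs(); a=ctrl.snapshot('wrist'); cv2.imwrite('pics/w1.png',a)
print([np.round(proj('wrist',p,o)) for p in ([.532,-.103,.096],[.483,-.006,.086])])
E
```

```text
t 1.77 pos [ 0.5333 -0.1039  0.2199] rot [-3.1413e+00 -5.0000e-04  2.3994e+00] q [ 0.592  0.174 -0.534  1.738  0.093  1.256  0.864] F [ 0.35 -0.03  0.12] M [-0.017  0.025 -0.05 ] g 0.0851
shift [ 1.500e-03 -1.000e-04  1.369e-01] turn -0.0006
[array([321., 194.]), array([367.,  74.])]
```

View pics/w1.png

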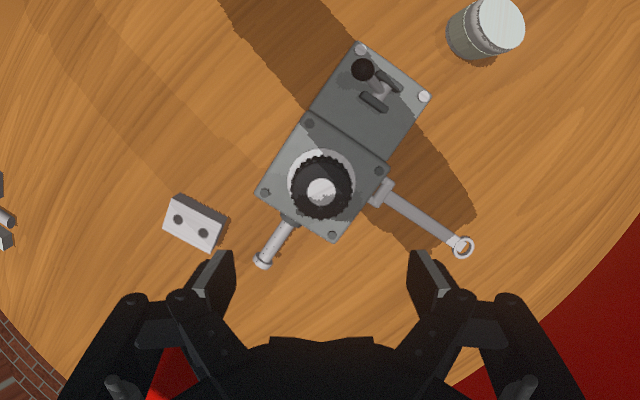

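The wrist view shows the knob around (320,187) with its bright cap at (321,191), the ball at (362,69), the rod end at (264,261), and the fingers clear of everything. I'll refine by mask.

```bash
python3 - <<'E'
from h import *
o=ctrl.get_obs(); a=cv2.imread('pics/w1.png'); g=cv2.cvtColor(a,cv2.COLOR_BGR2GRAY)
def blobs(m,x0,y0,x1,y1):
    M=np.zeros_like(g); M[y0:y1,x0:x1]=m[y0:y1,x0:x1].astype('uint8')*255
    c=max(cv2.findContours(M,cv2.RETR_EXTERNAL,cv2.CHAIN_APPROX_NONE)[0],key=cv2.contourArea); return c
k=blobs(g<55,270,140,370,235); cap=blobs(g>120,300,170,345,212); b=blobs(g<50,340,45,375,90)
for n,c,z in(('knob',k,.09),('cap',cap,.096),('ball',b,.086)):
    (u,v),r=cv2.minEnclosingCircle(c); m=cv2.fitEllipse(c); print(n,u,v,r,m,plane('wrist',*m[0],z,o))
r=cross(ray('wrist',*cv2.fitEllipse(b)[0],o),ray('top',225+325*.225,165+322*.225)); print('ball 2view',r)
e=plane('wrist',264,261,.03,o); print('rodend',e)
# case edges of tall block top corners z=.06
for p in ((358,42),(430,95)): print('step corner z.03',plane('wrist',*p,.03,o))
for p in ((254,193),(335,242),(389,166),(308,112)): print('tall corner',plane('wrist',*p,.06,o))
E
```

```text
knob 320.9905090332031 187.12229919433594 32.13825607299805 ((321.0916442871094, 187.4476318359375), (59.2857551574707, 62.01558303833008), 1.806160569190979) [ 0.53150352 -0.09321874  0.09      ]
cap 320.91070556640625 191.0 14.23063850402832 ((320.9731140136719, 190.90940856933594), (26.035320281982422, 27.387161254882812), 87.95724487304688) [ 0.53248787 -0.09424611  0.096     ]
ball 362.17822265625 69.50990295410156 11.71640682220459 ((362.22503662109375, 69.27645874023438), (21.62458610534668, 22.41480255126953), 113.47331237792969) [ 4.78495943e-01 -2.97043160e-04  8.60000000e-02]
ball 2view (array([ 0.47682562, -0.0075025 ,  0.11680246]), np.float64(0.004775150840411398))
rodend [ 0.56575647 -0.2132268   0.03      ]
step corner z.03 [0.45397099 0.02574043 0.03      ]
step corner z.03 [0.54388369 0.04915653 0.03      ]
tall corner [ 0.49787175 -0.15143648  0.06      ]
tall corner [ 0.59025325 -0.12622492  0.06      ]
tall corner [ 0.56486855 -0.03540468  0.06      ]
tall corner [ 0.47574574 -0.05969459  0.06      ]
```

```bash
python3 go.py "[.532,-.103,.083]" 2.4; python3 - <<'E'
from h import *
o=ctrl.get_obs(); ctrl.snapshot('wrist'); print(o['tool_pos'],o['eef_rot'])
o=ctrl.get_obs(); a=ctrl.snapshot('wrist'); print(o['tool_pos'],o['eef_rot'])
g=cv2.cvtColor(a,cv2.COLOR_BGR2GRAY)
def blobs(m,x0,y0,x1,y1):
    M=np.zeros_like(g); M[y0:y1,x0:x1]=m[y0:y1,x0:x1].astype('uint8')*255
    return max(cv2.findContours(M,cv2.RETR_EXTERNAL,cv2.CHAIN_APPROX_NONE)[0],key=cv2.contourArea)
for n,c,z in(('knob',blobs(g<55,260,130,380,250),.09),('cap',blobs(g>120,300,165,345,225),.096),('ball',blobs(g<50,335,40,385,100),.086)):
    m=cv2.fitEllipse(c); print(n,m,plane('wrist',*m[0],z,o))
E
```

```text
t 1.82 pos [ 0.5356 -0.0977  0.2198] rot [ 3.1387e+00 -1.4000e-03  2.4150e+00] q [ 0.588  0.176 -0.541  1.736  0.092  1.255  0.869] F [1.01 5.29 0.24] M [ 0.339 -0.057  0.031] g 0.0848
shift [-0.0011 -0.0068  0.1367] turn 0.015
[ 0.53556298 -0.09766476  0.2197585 ] [ 3.13868608e+00 -1.36139336e-03  2.41497497e+00]
[ 0.5344656  -0.09988122  0.21981168] [ 3.13960217e+00 -1.75001025e-03  2.40601951e+00]
knob ((316.6861877441406, 189.705078125), (58.993595123291016, 61.978206634521484), 3.9347612857818604) [ 0.52927435 -0.09965386  0.09      ]
cap ((316.2655029296875, 193.33624267578125), (25.86076545715332, 27.134504318237305), 101.54976654052734) [ 0.53021944 -0.1008985   0.096     ]
ball ((358.2012634277344, 71.68253326416016), (21.622482299804688, 22.052616119384766), 81.88592529296875) [ 0.47750108 -0.00604051  0.086     ]
```

Emit:
play_rows:
  targets:
    - [0.085, 0, 0, 0.05, 0]
    - [0.085, 0, 0, 0.1, 0]
    - [0.085, 0, 0, 0.15, 0]
    - [0.085, 0, 0, 0.2, 0]
    - [0.085, 0, 0, 0.2333, 0]
    - [0.085, 0, 0, 0.26, 0]
    - [0.085, 0, 0, 0.2667, 0]
    - [0.085, 0, 0, 0.2667, 0]
    - [0.085, 0, 0, 0.2667, 0]
    - [0.085, 0, 0, 0.2667, 0]

```text
time: 2.75
tool_pos: [0.5335, -0.1053, 0.1411]
eef_rot: [3.141, 0.001, 2.395]
contact_force: [-0.1, 0.9, 0.0]
opening: 0.0851
gripper_force: 0.0
```

```bash
python3 - <<'E'
from h import *
o=ctrl.get_obs(); a=ctrl.snapshot('wrist'); print(o['tool_pos'],o['eef_rot'],o['ft_torque'],o['contact_force'])
cv2.imwrite('pics/w2.png',a)
g=cv2.cvtColor(a,cv2.COLOR_BGR2GRAY)
c0=np.array(proj('wrist',[.531,-.1015,.096],o)); print(c0); x,y=c0.astype(int)
M=np.zeros_like(g); M[y-35:y+35,x-35:x+35]=(g>120)[y-35:y+35,x-35:x+35]*255
m=cv2.fitEllipse(max(cv2.findContours(M,cv2.RETR_EXTERNAL,cv2.CHAIN_APPROX_NONE)[0],key=cv2.contourArea))
p=plane('wrist',*m[0],.096,o); print(m,p); print((rot(o['eef_rot']).T@(np.r_[p[:2],.083]-o['tool_pos'])).round(4))
E
```

```text
[ 0.53354404 -0.10531868  0.1411486 ] [3.14098287e+00 1.09721147e-03 2.39466972e+00] [0.01403164 0.0266765  0.02268821] [-0.08698178  0.93976614  0.0113695 ]
[322.36416289 226.10999156]
((322.2335205078125, 225.19960021972656), (35.25705337524414, 38.10857009887695), 90.10769653320312) [ 0.53050932 -0.10115475  0.096     ]
[0.0051 0.001  0.0581]
```

View pics/w2.png

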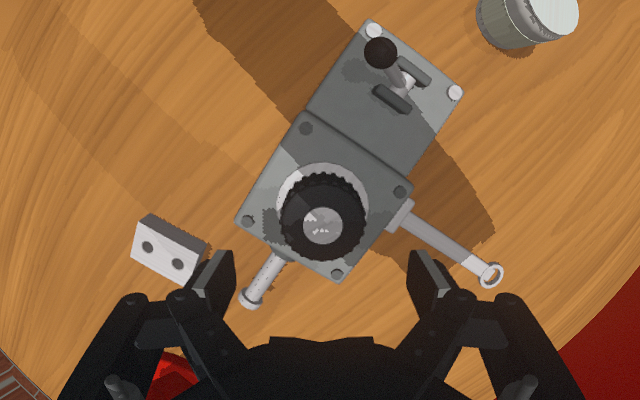

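The knob's cap at (322,225) agrees with the estimate to within 1 mm. The fingers' path down is clear.

In the tool's units: 0.058 m / 0.3 = 0.1933, 0.005 m / 0.3 = 0.0167.

Emit:
play_rows:
  targets:
    - [0.085, 0.0067, 0, 0.0333, 0]
    - [0.085, 0.0167, 0.0033, 0.0667, 0]
    - [0.085, 0.0167, 0.0033, 0.1, 0]
    - [0.085, 0.0167, 0.0033, 0.1333, 0]
    - [0.085, 0.0167, 0.0033, 0.16, 0]
    - [0.085, 0.0167, 0.0033, 0.1833, 0]
    - [0.085, 0.0167, 0.0033, 0.1933, 0]
    - [0.085, 0.0167, 0.0033, 0.1933, 0]
    - [0.085, 0.0167, 0.0033, 0.1933, 0]
    - [0.085, 0.0167, 0.0033, 0.1933, 0]
  newtons: 25

```text
time: 3.63
tool_pos: [0.5304, -0.1012, 0.0828]
eef_rot: [3.141, 0.001, 2.395]
contact_force: [-0.7, 0.3, -0.3]
opening: 0.0855
gripper_force: 0.0
```

```bash
python3 go.py "[.5305,-.1012,.083]" 2.4
```

```text
t 3.63 pos [ 0.5304 -0.1012  0.0828] rot [3.1412e+00 6.0000e-04 2.3947e+00] q [ 0.558  0.306 -0.519  1.893  0.18   0.988  0.784] F [-0.74  0.29 -0.33] M [-0.019 -0.082 -0.03 ] g 0.0855
shift [-0.0001  0.     -0.0002] turn -0.0053
```

Spot on. Close.

Emit:
play_rows:
  targets:
    - [0.075, 0, 0, 0, 0]
    - [0.068, 0, 0, 0, 0]
    - [0.062, 0, 0, 0, 0]
    - [0.058, 0, 0, 0, 0]
    - [0.054, 0, 0, 0, 0]
    - [0.05, 0, 0, 0, 0]
    - [0.045, 0, 0, 0, 0]
    - [0.045, 0, 0, 0, 0]
    - [0.045, 0, 0, 0, 0]
    - [0.045, 0, 0, 0, 0]
  newtons: 25

```text
time: 4.47
tool_pos: [0.5302, -0.1011, 0.0826]
eef_rot: [3.141, 0.0, 2.395]
contact_force: [-1.3, 0.3, 6.2]
opening: 0.0513
gripper_force: 25.8
```

```bash
python3 go.py "[.5305,-.1012,.083]" 2.4
```

```text
t 4.47 pos [ 0.5302 -0.1011  0.0826] rot [3.1414e+00 3.0000e-04 2.3948e+00] q [ 0.558  0.306 -0.519  1.893  0.18   0.988  0.784] F [-1.32  0.28  6.2 ] M [ 0.123  0.264 -0.047] g 0.0513
shift [-0.0003  0.0001 -0.0004] turn -0.0052
```

In the tool's units: 0.52 rad / 1.5708 = 0.331.

Emit:
play_rows:
  targets:
    - [0.045, 0, 0, 0, 0.0382]
    - [0.045, 0, 0, 0, 0.0828]
    - [0.045, 0, 0, 0, 0.1273]
    - [0.045, 0, 0, 0, 0.1719]
    - [0.045, 0, 0, 0, 0.2165]
    - [0.045, 0, 0, 0, 0.261]
    - [0.045, 0, 0, 0, 0.3056]
    - [0.045, 0, 0, 0, 0.331]
    - [0.045, 0, 0, 0, 0.331]
    - [0.045, 0, 0, 0, 0.331]

```text
time: 5.3
tool_pos: [0.5307, -0.1007, 0.0826]
eef_rot: [3.14, 0.0, 1.877]
contact_force: [2.2, 1.3, 4.3]
opening: 0.0514
gripper_force: 25.8
```

```bash
python3 go.py "[.5305,-.1012,.083]" 2.4
```

```text
t 5.3 pos [ 0.5307 -0.1007  0.0826] rot [3.1404e+00 1.0000e-04 1.8767e+00] q [ 0.489  0.294 -0.439  1.896  0.148  0.982  0.29 ] F [2.22 1.28 4.31] M [ 0.403 -0.463  0.024] g 0.0514
shift [-0.0004 -0.0003 -0.0004] turn -0.5233
```

In the tool's units: 0.29 rad / 1.5708 = 0.1846.

Emit:
play_rows:
  targets:
    - [0.045, 0, 0, 0, 0.0318]
    - [0.045, 0, 0, 0, 0.0637]
    - [0.045, 0, 0, 0, 0.0955]
    - [0.045, 0, 0, 0, 0.1273]
    - [0.045, 0, 0, 0, 0.1592]
    - [0.045, 0, 0, 0, 0.1846]
    - [0.045, 0, 0, 0, 0.1846]
    - [0.045, 0, 0, 0, 0.1846]
    - [0.045, 0, 0, 0, 0.1846]
    - [0.045, 0, 0, 0, 0.1846]

```text
time: 6.13
tool_pos: [0.5309, -0.1007, 0.0826]
eef_rot: [3.14, -0.0, 1.588]
contact_force: [5.6, 2.5, 1.4]
opening: 0.0512
gripper_force: 25.8
```

```bash
cat > m.py <<'E'
from h import *
o=ctrl.get_obs(); y=o['eef_rot'][2]
print('t %.2f yaw %.4f n %.2f q7 %.2f'%(o['time'],y,(2.395-y)/.349,o['joint_positions'][6]),'pos',o['tool_pos'].round(4),'F',o['contact_force'].round(1),'M',o['ft_torque'].round(3))
E
python3 m.py
```

```text
t 6.13 yaw 1.5876 n 2.31 q7 0.01 pos [ 0.5309 -0.1007  0.0826] F [5.6 2.5 1.4] M [ 0.58  -1.15   0.028]
```

In the tool's units: 0.0005 m / 0.3 = 0.0017, 0.0002 m / 0.3 = 0.0007, 0.12 rad / 1.5708 = 0.0764.

Emit:
play_rows:
  targets:
    - [0.045, 0.0007, 0.0017, 0, 0.0191]
    - [0.045, 0.0007, 0.0017, 0, 0.0382]
    - [0.045, 0.0007, 0.0017, 0, 0.0573]
    - [0.045, 0.0007, 0.0017, 0, 0.0764]
    - [0.045, 0.0007, 0.0017, 0, 0.0764]
    - [0.045, 0.0007, 0.0017, 0, 0.0764]
    - [0.045, 0.0007, 0.0017, 0, 0.0764]
    - [0.045, 0.0007, 0.0017, 0, 0.0764]
    - [0.045, 0.0007, 0.0017, 0, 0.0764]
    - [0.045, 0.0007, 0.0017, 0, 0.0764]

```text
time: 6.97
tool_pos: [0.5311, -0.1008, 0.0826]
eef_rot: [3.14, -0.0, 1.466]
contact_force: [4.5, 2.7, 3.3]
opening: 0.0513
gripper_force: 25.9
```

```bash
python3 m.py
```

```text
t 6.97 yaw 1.4665 n 2.66 q7 -0.10 pos [ 0.5311 -0.1008  0.0826] F [4.5 2.7 3.3] M [ 0.529 -1.115 -0.017]
```

In the tool's units: 0.0005 m / 0.3 = 0.0017, 0.0002 m / 0.3 = 0.0007, 0.08 rad / 1.5708 = 0.0509.

Emit:
play_rows:
  targets:
    - [0.045, 0.0007, 0.0017, 0, 0.0127]
    - [0.045, 0.0007, 0.0017, 0, 0.0255]
    - [0.045, 0.0007, 0.0017, 0, 0.0382]
    - [0.045, 0.0007, 0.0017, 0, 0.0509]
    - [0.045, 0.0007, 0.0017, 0, 0.0509]
    - [0.045, 0.0007, 0.0017, 0, 0.0509]
    - [0.045, 0.0007, 0.0017, 0, 0.0509]
    - [0.045, 0.0007, 0.0017, 0, 0.0509]
    - [0.045, 0.0007, 0.0017, 0, 0.0509]
    - [0.045, 0.0007, 0.0017, 0, 0.0509]

```text
time: 7.8
tool_pos: [0.5313, -0.1008, 0.0826]
eef_rot: [3.141, -0.0, 1.385]
contact_force: [2.5, 2.1, 5.5]
opening: 0.0515
gripper_force: 26.1
```

```bash
python3 m.py
```

```text
t 7.80 yaw 1.3855 n 2.89 q7 -0.18 pos [ 0.5313 -0.1008  0.0826] F [2.5 2.1 5.5] M [ 0.443 -0.797 -0.066]
```

In the tool's units: 0.0003 m / 0.3 = 0.001, 0.085 rad / 1.5708 = 0.0541.

Emit:
play_rows:
  targets:
    - [0.045, 0, 0.001, 0, 0.0127]
    - [0.045, 0, 0.001, 0, 0.0255]
    - [0.045, 0, 0.001, 0, 0.0382]
    - [0.045, 0, 0.001, 0, 0.0509]
    - [0.045, 0, 0.001, 0, 0.0541]
    - [0.045, 0, 0.001, 0, 0.0541]
    - [0.045, 0, 0.001, 0, 0.0541]
    - [0.045, 0, 0.001, 0, 0.0541]
    - [0.045, 0, 0.001, 0, 0.0541]
    - [0.045, 0, 0.001, 0, 0.0541]

```text
time: 8.63
tool_pos: [0.5315, -0.1008, 0.0826]
eef_rot: [3.141, -0.0, 1.301]
contact_force: [2.7, 2.4, 6.7]
opening: 0.0515
gripper_force: 26.2
```

```bash
python3 m.py
```

```text
t 8.63 yaw 1.3008 n 3.14 q7 -0.26 pos [ 0.5315 -0.1008  0.0826] F [2.7 2.4 6.7] M [ 0.467 -0.619  0.097]
```

In the tool's units: 0.06 rad / 1.5708 = 0.0382.

Emit:
play_rows:
  targets:
    - [0.045, 0, 0, 0, 0.0127]
    - [0.045, 0, 0, 0, 0.0255]
    - [0.045, 0, 0, 0, 0.0382]
    - [0.045, 0, 0, 0, 0.0382]
    - [0.045, 0, 0, 0, 0.0382]
    - [0.045, 0, 0, 0, 0.0382]
    - [0.045, 0, 0, 0, 0.0382]
    - [0.045, 0, 0, 0, 0.0382]
    - [0.045, 0, 0, 0, 0.0382]
    - [0.045, 0, 0, 0, 0.0382]

```text
time: 9.47
tool_pos: [0.5315, -0.1008, 0.0826]
eef_rot: [3.141, 0.0, 1.241]
contact_force: [3.0, 2.4, 6.3]
opening: 0.0511
gripper_force: 26.1
```

```bash
python3 m.py
```

```text
t 9.47 yaw 1.2414 n 3.31 q7 -0.32 pos [ 0.5315 -0.1008  0.0826] F [3.  2.4 6.3] M [ 0.518 -0.66   0.39 ]
```

Torque climbs at roughly the spring's rate, to about 0.4 N m, well above the clicks' 0.2. So this is the end stop, at a resting yaw of about 1.325. Four clicks back puts the yaw at about 2.72, a turn of -1.48.

In the tool's units: -0.61 rad / 1.5708 = -0.3883.

Emit:
play_rows:
  targets:
    - [0.045, 0, 0, 0, -0.0318]
    - [0.045, 0, 0, 0, -0.0764]
    - [0.045, 0, 0, 0, -0.1273]
    - [0.045, 0, 0, 0, -0.1783]
    - [0.045, 0, 0, 0, -0.2292]
    - [0.045, 0, 0, 0, -0.2801]
    - [0.045, 0, 0, 0, -0.331]
    - [0.045, 0, 0, 0, -0.3692]
    - [0.045, 0, 0, 0, -0.3883]
    - [0.045, 0, 0, 0, -0.3883]

```text
time: 10.3
tool_pos: [0.5308, -0.1008, 0.0825]
eef_rot: [-3.141, -0.0, 1.853]
contact_force: [-0.1, 2.4, 8.3]
opening: 0.0514
gripper_force: 26.4
```

```bash
python3 m.py
```

```text
t 10.30 yaw 1.8528 n 1.55 q7 0.27 pos [ 0.5308 -0.1008  0.0825] F [-0.1  2.4  8.3] M [0.677 0.102 0.054]
```

In the tool's units: -0.75 rad / 1.5708 = -0.4775.

Emit:
play_rows:
  targets:
    - [0.045, 0, 0, 0, -0.0509]
    - [0.045, 0, 0, 0, -0.1146]
    - [0.045, 0, 0, 0, -0.1783]
    - [0.045, 0, 0, 0, -0.2419]
    - [0.045, 0, 0, 0, -0.3056]
    - [0.045, 0, 0, 0, -0.3692]
    - [0.045, 0, 0, 0, -0.4329]
    - [0.045, 0, 0, 0, -0.4775]
    - [0.045, 0, 0, 0, -0.4966]
    - [0.045, 0, 0, 0, -0.4966]

```text
time: 11.13
tool_pos: [0.5302, -0.1013, 0.0825]
eef_rot: [-3.14, -0.002, 2.632]
contact_force: [-4.1, 1.8, 11.5]
opening: 0.0511
gripper_force: 26.7
```

```bash
python3 m.py
```

```text
t 11.13 yaw 2.6324 n -0.68 q7 1.01 pos [ 0.5302 -0.1013  0.0825] F [-4.1  1.8 11.5] M [0.344 0.767 0.04 ]
```

In the tool's units: -0.09 rad / 1.5708 = -0.0573.

Emit:
play_rows:
  targets:
    - [0.045, 0, 0, 0, -0.0191]
    - [0.045, 0, 0, 0, -0.0382]
    - [0.045, 0, 0, 0, -0.0573]
    - [0.045, 0, 0, 0, -0.0573]
    - [0.045, 0, 0, 0, -0.0573]
    - [0.045, 0, 0, 0, -0.0573]
    - [0.045, 0, 0, 0, -0.0573]
    - [0.045, 0, 0, 0, -0.0573]
    - [0.045, 0, 0, 0, -0.0573]
    - [0.045, 0, 0, 0, -0.0573]

```text
time: 11.97
tool_pos: [0.5302, -0.1014, 0.0825]
eef_rot: [-3.14, -0.002, 2.72]
contact_force: [-4.3, 0.7, 12.0]
opening: 0.0513
gripper_force: 26.7
```

```bash
python3 m.py
```

```text
t 11.97 yaw 2.7202 n -0.93 q7 1.09 pos [ 0.5302 -0.1014  0.0825] F [-4.3  0.7 12. ] M [0.188 0.801 0.041]
```

```bash
cat > av.py <<'E'
from h import *
L=[]
for i in range(5): L.append(ctrl.get_obs()['ft_torque'][2]); ctrl.snapshot('side')
print(ctrl.get_obs()['eef_rot'][2],np.round(L,3),np.mean(L))
E
python3 av.py
```

```text
2.7201180606482334 [ 0.041 -0.037 -0.025 -0.048 -0.005] -0.014826526075290152
```

In the tool's units: -0.08 rad / 1.5708 = -0.0509.

Emit:
play_rows:
  targets:
    - [0.045, 0, 0, 0, -0.0127]
    - [0.045, 0, 0, 0, -0.0318]
    - [0.045, 0, 0, 0, -0.0509]
    - [0.045, 0, 0, 0, -0.0509]
    - [0.045, 0, 0, 0, -0.0509]
    - [0.045, 0, 0, 0, -0.0509]
    - [0.045, 0, 0, 0, -0.0509]
    - [0.045, 0, 0, 0, -0.0509]
    - [0.045, 0, 0, 0, -0.0509]
    - [0.045, 0, 0, 0, -0.0509]

```text
time: 13.05
tool_pos: [0.5301, -0.1015, 0.0825]
eef_rot: [-3.14, -0.002, 2.8]
contact_force: [-3.7, 0.6, 11.9]
opening: 0.0511
gripper_force: 26.7
```

```bash
python3 av.py
```

```text
2.799969921241791 [-0.016 -0.059  0.005 -0.03  -0.023] -0.02487217720886175
```

In the tool's units: 0.16 rad / 1.5708 = 0.1019.

Emit:
play_rows:
  targets:
    - [0.045, 0, 0, 0, 0.0255]
    - [0.045, 0, 0, 0, 0.0509]
    - [0.045, 0, 0, 0, 0.0764]
    - [0.045, 0, 0, 0, 0.1019]
    - [0.045, 0, 0, 0, 0.1019]
    - [0.045, 0, 0, 0, 0.1019]
    - [0.045, 0, 0, 0, 0.1019]
    - [0.045, 0, 0, 0, 0.1019]
    - [0.045, 0, 0, 0, 0.1019]
    - [0.045, 0, 0, 0, 0.1019]

```text
time: 14.13
tool_pos: [0.5302, -0.1013, 0.0825]
eef_rot: [-3.14, -0.002, 2.641]
contact_force: [-3.8, 1.8, 12.2]
opening: 0.0515
gripper_force: 26.6
```

```bash
python3 av.py
```

```text
2.6405113873232042 [0.053 0.122 0.107 0.15  0.094] 0.10519824713514878
```

Click 4 lies at about yaw 2.73 by both the torque and the click grid from the start. I'll settle there and release.

In the tool's units: -0.09 rad / 1.5708 = -0.0573.

Emit:
play_rows:
  targets:
    - [0.045, 0, 0, 0, -0.0191]
    - [0.045, 0, 0, 0, -0.0382]
    - [0.045, 0, 0, 0, -0.0573]
    - [0.045, 0, 0, 0, -0.0573]
    - [0.045, 0, 0, 0, -0.0573]
    - [0.055, 0, 0, 0, -0.0573]
    - [0.065, 0, 0, 0, -0.0573]
    - [0.075, 0, 0, 0, -0.0573]
    - [0.085, 0, 0, 0, -0.0573]
    - [0.085, 0, 0, 0, -0.0573]

```text
time: 15.22
tool_pos: [0.5309, -0.1009, 0.0819]
eef_rot: [-3.141, -0.001, 2.73]
contact_force: [-0.2, 0.2, -0.3]
opening: 0.0851
gripper_force: 0.0
```

In the tool's units: -0.11 m / 0.3 = -0.3667, -0.105 m / 0.3 = -0.35.

Emit:
play_rows:
  targets:
    - [0.085, 0, 0, 0, 0]
    - [0.085, 0, 0, -0.0333, 0]
    - [0.085, 0, 0, -0.0667, 0]
    - [0.085, 0, 0, -0.1167, 0]
    - [0.085, 0, 0, -0.1833, 0]
    - [0.085, 0, 0, -0.25, 0]
    - [0.085, 0, 0, -0.3167, 0]
    - [0.085, 0, 0, -0.35, 0]
    - [0.085, 0, 0, -0.3667, 0]
    - [0.085, 0, 0, -0.3667, 0]

```text
time: 16.05
tool_pos: [0.5319, -0.1009, 0.1936]
eef_rot: [3.141, 0.002, 2.73]
contact_force: [-0.8, 0.3, -0.4]
opening: 0.0852
gripper_force: 0.0
```

```bash
python3 - <<'E'
from h import *
o=ctrl.get_obs(); a=ctrl.snapshot('wrist'); print(o['tool_pos'],o['eef_rot'],o['contact_force'],o['opening'],o['joint_positions'])
cv2.imwrite('pics/w3.png',a)
K=np.array([.5305,-.1012]); yaw=.24
for yaw in (.2,.25,.3):
  c,s=np.cos(yaw),np.sin(yaw); print(yaw,'ball pred',K+[-.029*c-.105*s,-.029*s+.105*c])
# case edges: step corners z=.03, tall from w1 with pose of that time
o1={'tool_pos':np.array([.5333,-.1039,.2199]),'eef_rot':np.array([-3.1413,-.0005,2.3994])}
C=[plane('wrist',*p,.06,o1)[:2] for p in ((254,193),(335,242),(389,166),(308,112))]
print(C,np.mean(C,0),[np.arctan2(*(C[j]-C[i])[::-1]) for i,j in((0,1),(3,2))])
print('ball w1',plane('wrist',362.2,69.3,.086,o1),'rod',plane('wrist',264,261,.03,o1))
E
```

```text
[ 0.53190815 -0.10089795  0.19359664] [3.14145611e+00 2.07261846e-03 2.72968735e+00] [-0.81050823  0.30621771 -0.38611081] 0.08515354719186029 [ 0.63662038  0.19606462 -0.59350474  1.77541262  0.11765819  1.20332622
  1.16872132]
0.2 ball pred [ 0.48121779 -0.00405442]
0.25 ball pred [ 0.47642412 -0.00663891]
0.3 ball pred [ 0.47176562 -0.00945975]
[array([ 0.4947932, -0.1574459]), array([ 0.58758174, -0.13360064]), array([ 0.56355223, -0.042367  ]), array([ 0.47407921, -0.06526926])] [ 0.5300016 -0.0996707] [np.float64(0.2515418803634282), np.float64(0.2505879594104874)]
ball w1 [ 0.47779176 -0.00589269  0.086     ] rod [ 0.56174109 -0.22042929  0.03      ]
```

View pics/w3.png

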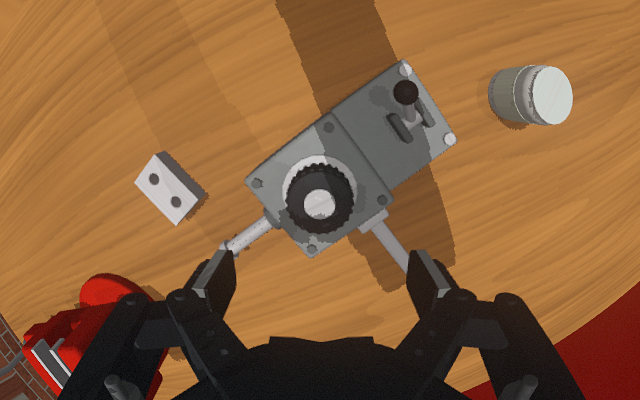

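The knob is released and clear of the gripper. The ball is at about (405,92), and the unit's yaw measures 0.25. The ball is at about (0.477,-0.006,0.086), as the geometry predicts. I'll go above it with the jaws closing along the lever axis.

In the tool's units: 0.088 m / 0.3 = 0.2933, 0.086 m / 0.3 = 0.2867, -0.66 rad / 1.5708 = -0.4202.

Emit:
play_rows:
  targets:
    - [0.075, 0.0333, 0.0233, 0, -0.0509]
    - [0.065, 0.0733, 0.0533, 0, -0.1082]
    - [0.06, 0.1133, 0.0833, 0, -0.1655]
    - [0.06, 0.1533, 0.1133, 0, -0.2228]
    - [0.06, 0.1933, 0.1433, 0, -0.2801]
    - [0.06, 0.2333, 0.1733, 0, -0.3374]
    - [0.06, 0.2667, 0.1967, 0, -0.382]
    - [0.06, 0.2867, 0.21, 0, -0.4138]
    - [0.06, 0.2933, 0.2167, 0, -0.4202]
    - [0.06, 0.2933, 0.2167, 0, -0.4202]

```text
time: 16.93
tool_pos: [0.4761, -0.0056, 0.1915]
eef_rot: [3.141, -0.001, -2.893]
contact_force: [0.3, 0.2, -0.1]
opening: 0.0601
gripper_force: 0.0
```

In the tool's units: 0.04 m / 0.3 = 0.1333, 0.03 m / 0.3 = 0.1.

Emit:
play_rows:
  targets:
    - [0.06, 0, 0, 0, 0]
    - [0.06, 0, 0, 0, 0]
    - [0.06, 0, 0, 0.0333, 0]
    - [0.06, 0, 0, 0.0667, 0]
    - [0.06, 0, 0, 0.1, 0]
    - [0.06, 0, 0, 0.1333, 0]
    - [0.06, 0, 0, 0.1333, 0]
    - [0.06, 0, 0, 0.1333, 0]
    - [0.06, 0, 0, 0.1333, 0]
    - [0.06, 0, 0, 0.1333, 0]

```text
time: 17.77
tool_pos: [0.4771, -0.006, 0.1527]
eef_rot: [-3.141, 0.001, -2.893]
contact_force: [-0.2, -0.1, 0.2]
opening: 0.0601
gripper_force: 0.0
```

```bash
python3 go.py "[.477,-.006,.084]" 3.39; python3 - <<'E'
from h import *
o=ctrl.get_obs(); a=ctrl.snapshot('wrist'); cv2.imwrite('pics/w4.png',a)
u=proj('wrist',[.477,-.006,.086],o); g=cv2.cvtColor(a,cv2.COLOR_BGR2GRAY); print(u)
x,y=map(int,u); M=np.zeros_like(g); M[y-30:y+30,x-30:x+30]=(g<50)[y-30:y+30,x-30:x+30]*255
m=cv2.fitEllipse(max(cv2.findContours(M,0,1)[0],key=cv2.contourArea)); print(m,plane('wrist',*m[0],.086,o))
E
```

```text
t 17.77 pos [ 0.4771 -0.006   0.1527] rot [-3.1414e+00  7.0000e-04 -2.8933e+00] q [ 0.613  0.11  -0.724  1.96   0.082  1.1    1.674] F [-0.21 -0.09  0.2 ] M [-0.001  0.053 -0.016] g 0.0601
shift [ 0.0001 -0.      0.0687] turn -0.0002
(np.float64(319.6510544724072), np.float64(219.3627154163292))
((319.3985900878906, 222.14097595214844), (27.739206314086914, 40.24217987060547), 33.53953170776367) [ 0.47899504 -0.00567247  0.086     ]
```

View pics/w4.png

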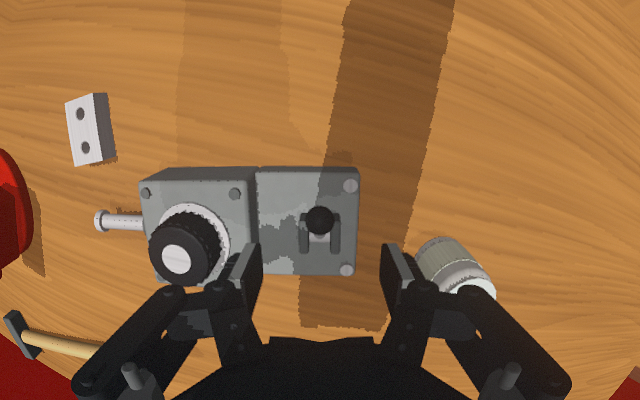

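The ball at (319,219) is exactly where it was predicted and centred between the fingers. The tin is clear. Descend and grip.

In the tool's units: 0.068 m / 0.3 = 0.2267, 0.066 m / 0.3 = 0.22.

Emit:
play_rows:
  targets:
    - [0.06, 0, 0, 0.04, 0]
    - [0.06, 0, 0, 0.0833, 0]
    - [0.06, 0, 0, 0.1267, 0]
    - [0.06, 0, 0, 0.1667, 0]
    - [0.06, 0, 0, 0.2, 0]
    - [0.06, 0, 0, 0.22, 0]
    - [0.06, 0, 0, 0.2267, 0]
    - [0.06, 0, 0, 0.2267, 0]
    - [0.06, 0, 0, 0.2267, 0]
    - [0.06, 0, 0, 0.2267, 0]
  newtons: 20

```text
time: 18.65
tool_pos: [0.4772, -0.006, 0.0849]
eef_rot: [-3.141, 0.001, -2.893]
contact_force: [-1.0, -0.8, 0.4]
opening: 0.06
gripper_force: 0.0
```

Emit:
play_rows:
  targets:
    - [0.05, 0, 0, 0, 0]
    - [0.04, 0, 0, 0, 0]
    - [0.03, 0, 0, 0, 0]
    - [0.025, 0, 0, 0, 0]
    - [0.02, 0, 0, 0, 0]
    - [0.015, 0, 0, 0, 0]
    - [0.01, 0, 0, 0, 0]
    - [0.01, 0, 0, 0, 0]
    - [0.01, 0, 0, 0, 0]
    - [0.01, 0, 0, 0, 0]
  newtons: 20

```text
time: 19.48
tool_pos: [0.477, -0.0068, 0.0846]
eef_rot: [-3.141, 0.0, -2.894]
contact_force: [-0.4, -5.9, 4.3]
opening: 0.0183
gripper_force: 19.5
```

```bash
python3 go.py "[.477,-.006,.084]" 3.39; python3 -c "
import numpy as np
for i in range(1,11):
  f=-.6+1.26*i/10; print(i,round(.052*(np.sin(f)+np.sin(.6)),4),round(.052*(np.cos(f)-np.cos(.6)),4))"
```

```text
t 19.48 pos [ 0.477  -0.0068  0.0846] rot [-3.1406e+00  3.0000e-04 -2.8941e+00] q [ 0.581  0.206 -0.712  2.028  0.165  0.963  1.602] F [-0.36 -5.94  4.25] M [-1.138  0.002  0.03 ] g 0.0183
shift [-0.0002  0.0008  0.0006] turn -0.001
1 0.0056 0.0033
2 0.0116 0.006
3 0.0179 0.0078
4 0.0244 0.0088
5 0.0309 0.0091
6 0.0374 0.0085
7 0.0438 0.007
8 0.05 0.0048
9 0.0558 0.0018
10 0.0612 -0.0018
```

In the tool's units: -0.0558 m / 0.3 = -0.186, -0.05 m / 0.3 = -0.1667.

Emit:
play_rows:
  targets:
    - [0.01, -0.0187, -0.0017, -0.011, 0]
    - [0.01, -0.0387, -0.0017, -0.02, 0]
    - [0.01, -0.06, -0.0017, -0.026, 0]
    - [0.01, -0.0813, -0.0017, -0.0293, 0]
    - [0.01, -0.1033, -0.0017, -0.0303, 0]
    - [0.01, -0.1247, -0.0017, -0.0283, 0]
    - [0.01, -0.146, -0.0017, -0.0233, 0]
    - [0.01, -0.1667, -0.0017, -0.016, 0]
    - [0.01, -0.186, -0.0017, -0.006, 0]
    - [0.01, -0.186, -0.0017, -0.006, 0]

```text
time: 20.32
tool_pos: [0.5323, 0.0067, 0.0862]
eef_rot: [-3.141, 0.001, -2.894]
contact_force: [3.8, -5.7, -0.3]
opening: 0.0183
gripper_force: 20.6
```

```bash
python3 m.py
```

```text
t 20.32 yaw -2.8940 n 15.15 q7 1.53 pos [0.5323 0.0067 0.0862] F [ 3.8 -5.7 -0.3] M [-1.162 -0.762  0.028]
```

In the tool's units: -0.006 m / 0.3 = -0.02, -0.001 m / 0.3 = -0.0033.

Emit:
play_rows:
  targets:
    - [0.01, -0.0033, 0, 0.0033, 0]
    - [0.01, -0.0067, 0, 0.005, 0]
    - [0.01, -0.01, 0, 0.0067, 0]
    - [0.01, -0.0133, 0, 0.0083, 0]
    - [0.01, -0.0167, 0, 0.01, 0]
    - [0.01, -0.02, 0, 0.01, 0]
    - [0.01, -0.02, 0, 0.01, 0]
    - [0.01, -0.02, 0, 0.01, 0]
    - [0.01, -0.02, 0, 0.01, 0]
    - [0.01, -0.02, 0, 0.01, 0]

```text
time: 21.15
tool_pos: [0.5372, 0.0078, 0.0835]
eef_rot: [-3.141, 0.0, -2.894]
contact_force: [-0.2, -4.3, 5.1]
opening: 0.0182
gripper_force: 20.6
```

```bash
python3 m.py
```

```text
t 21.15 yaw -2.8943 n 15.16 q7 1.52 pos [0.5372 0.0078 0.0835] F [-0.2 -4.3  5.1] M [-1.09   0.098  0.039]
```

In the tool's units: -0.003 m / 0.3 = -0.01, -0.002 m / 0.3 = -0.0067.

Emit:
play_rows:
  targets:
    - [0.01, -0.0017, 0, 0.0017, 0]
    - [0.01, -0.0033, 0, 0.0033, 0]
    - [0.01, -0.005, 0, 0.005, 0]
    - [0.01, -0.0067, 0, 0.005, 0]
    - [0.01, -0.0083, 0, 0.0067, 0]
    - [0.01, -0.01, 0, 0.0067, 0]
    - [0.01, -0.01, 0, 0.0067, 0]
    - [0.01, -0.01, 0, 0.0067, 0]
    - [0.01, -0.01, 0, 0.0067, 0]
    - [0.01, -0.01, 0, 0.0067, 0]

```text
time: 21.98
tool_pos: [0.5402, 0.0086, 0.0816]
eef_rot: [-3.141, 0.001, -2.894]
contact_force: [1.0, -5.0, 5.6]
opening: 0.0181
gripper_force: 20.0
```

```bash
python3 m.py
```

```text
t 21.98 yaw -2.8942 n 15.16 q7 1.51 pos [0.5402 0.0086 0.0816] F [ 1.  -5.   5.6] M [-1.076  0.014  0.059]
```

Emit:
play_rows:
  targets:
    - [0.01, 0, 0, 0, 0]
    - [0.02, 0, 0, 0, 0]
    - [0.03, 0, 0, 0, 0]
    - [0.04, 0, 0, 0, 0]
    - [0.05, 0, 0, 0, 0]
    - [0.06, 0, 0, 0, 0]
    - [0.06, 0, 0, 0, 0]
    - [0.06, 0, 0, 0, 0]
    - [0.06, 0, 0, 0, 0]
    - [0.06, 0, 0, 0, 0]

```text
time: 22.82
tool_pos: [0.5396, 0.0095, 0.0811]
eef_rot: [3.141, -0.0, -2.893]
contact_force: [0.7, 0.5, 0.4]
opening: 0.0601
gripper_force: 0.0
```

In the tool's units: -0.1 m / 0.3 = -0.3333, -0.095 m / 0.3 = -0.3167.

Emit:
play_rows:
  targets:
    - [0.06, 0, 0, -0.0333, 0]
    - [0.06, 0, 0, -0.0667, 0]
    - [0.06, 0, 0, -0.1167, 0]
    - [0.06, 0, 0, -0.1667, 0]
    - [0.06, 0, 0, -0.2333, 0]
    - [0.06, 0, 0, -0.2833, 0]
    - [0.06, 0, 0, -0.3167, 0]
    - [0.06, 0, 0, -0.3333, 0]
    - [0.06, 0, 0, -0.3333, 0]
    - [0.06, 0, 0, -0.3333, 0]

```text
time: 23.65
tool_pos: [0.5395, 0.0093, 0.1809]
eef_rot: [-3.141, -0.0, -2.894]
contact_force: [1.1, -0.3, 0.4]
opening: 0.0603
gripper_force: 0.0
```

```bash
python3 - <<'E'
from h import *
o=ctrl.get_obs(); a=ctrl.snapshot('wrist'); b=ctrl.snapshot('side'); cv2.imwrite('pics/w5.png',a); print(o['tool_pos'],o['eef_rot'])
K=np.array([.5305,-.1012]);c,s=np.cos(.25),np.sin(.25)
for f in(.4,.5,.6,.7):
  x=.052*np.sin(f); p=np.r_[K+[x*c-.105*s,x*s+.105*c],.043+.052*np.cos(f)]; print(f,p,proj('wrist',p,o),proj('side',p))
u=proj('wrist',p,o); x,y=map(int,u); g=cv2.cvtColor(a,cv2.COLOR_BGR2GRAY); M=np.zeros_like(g); M[y-30:y+30,x-30:x+30]=(g<50)[y-30:y+30,x-30:x+30]*255
print(cv2.fitEllipse(max(cv2.findContours(M,0,1)[0],key=cv2.contourArea)))
cv2.imwrite('pics/c5.png',np.hstack([cv2.resize(a[y-75:y+75,x-100:x+100],(400,300)),cv2.resize(b[160:260,240:373],(400,300),interpolation=cv2.INTER_CUBIC)]))
E
```

```text
[0.5395087  0.0092913  0.18091653] [-3.14149768e+00 -2.05900731e-04 -2.89354336e+00]
0.4 [0.52414282 0.00554567 0.09089517] (np.float64(319.9514397271291), np.float64(187.8633745959583)) (np.float64(299.6181572484973), np.float64(187.93308383119793))
0.5 [0.52867769 0.00670362 0.08863429] (np.float64(319.9734508056833), np.float64(193.16020162208824)) (np.float64(301.3371643240009), np.float64(188.47661467127375))
0.6 [0.53297122 0.00779993 0.08591745] (np.float64(319.9953407394098), np.float64(197.80549567214902)) (np.float64(302.9578786418075), np.float64(189.17604227010702))
0.7 [0.53698049 0.00882367 0.08277179] (np.float64(320.0167501504628), np.float64(201.76334894236805)) (np.float64(304.46405804043405), np.float64(190.022964244391))
((319.3443908691406, 195.5418701171875), (24.865543365478516, 25.095521926879883), 2.6216912269592285)
```

View pics/c5.png

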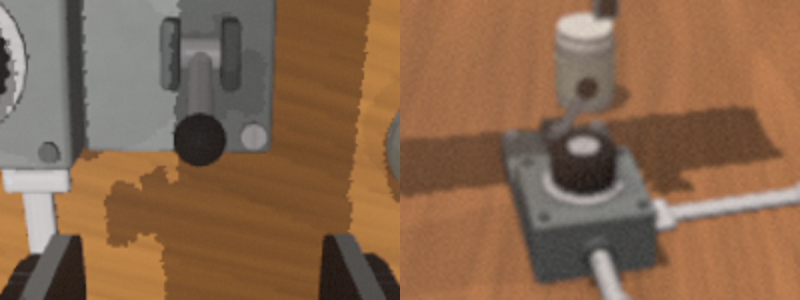

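The lever is leaning to +x, with the ball at (319,195.5). That fits about 0.55–0.6 rad, so it's at or nearly at the stop. I'll push it from behind with closed fingers to be sure.

In the tool's units: 0.048 m / 0.3 = 0.16, 0.046 m / 0.3 = 0.1533.

Emit:
play_rows:
  targets:
    - [0.04, 0.0333, 0, 0, 0]
    - [0.02, 0.0667, 0, 0, 0]
    - [0, 0.1, 0, 0, 0]
    - [0, 0.1333, 0, 0, 0]
    - [0, 0.1533, 0, 0, 0]
    - [0, 0.16, 0, 0, 0]
    - [0, 0.16, 0, 0, 0]
    - [0, 0.16, 0, 0.0333, 0]
    - [0, 0.16, 0, 0.0667, 0]
    - [0, 0.16, 0, 0.1, 0]

```text
time: 24.58
tool_pos: [0.4932, -0.0022, 0.1498]
eef_rot: [3.141, -0.0, -2.893]
contact_force: [0.4, 0.3, -0.4]
opening: -0.0003
gripper_force: 0.0
```

In the tool's units: 0.059 m / 0.3 = 0.1967, 0.057 m / 0.3 = 0.19.

Emit:
play_rows:
  targets:
    - [0, 0, 0, 0.0333, 0]
    - [0, 0, 0, 0.0667, 0]
    - [0, 0, 0, 0.1, 0]
    - [0, 0, 0, 0.1333, 0]
    - [0, 0, 0, 0.1667, 0]
    - [0, 0, 0, 0.19, 0]
    - [0, 0, 0, 0.1967, 0]
    - [0, 0, 0, 0.1967, 0]
    - [0, 0, 0, 0.1967, 0]
    - [0, 0, 0, 0.1967, 0]

```text
time: 25.42
tool_pos: [0.4936, -0.0023, 0.0927]
eef_rot: [-3.141, 0.001, -2.893]
contact_force: [0.3, 0.1, 0.3]
opening: 0.0
gripper_force: 0.0
```

```bash
cat > u.py <<'E'
from h import *
o=ctrl.get_obs(); p=o['tool_pos']-[.5305,-.1012,0]; R=Rn.from_euler('z',-.25).as_matrix()
print('t %.2f'%o['time'],'unit pos',(R@p).round(4),'unit F',(R@o['contact_force']).round(2),'open',o['opening'])
E
python3 u.py
```

```text
t 25.42 unit pos [-0.0113  0.1049  0.0927] unit F [0.29 0.04 0.29] open 2.5384572746071066e-05
```

Emit:
play_rows:
  targets:
    - [0, -0.01, 0, 0, 0]
    - [0, -0.02, 0, 0, 0]
    - [0, -0.03, 0, 0, 0]
    - [0, -0.04, 0, 0, 0]
    - [0, -0.0467, 0, 0, 0]
    - [0, -0.0533, 0, 0, 0]
    - [0, -0.06, 0, 0, 0]
    - [0, -0.0633, 0, 0, 0]
    - [0, -0.0633, 0, 0, 0]
    - [0, -0.0633, 0, 0, 0]

```text
time: 26.25
tool_pos: [0.5113, 0.0022, 0.092]
eef_rot: [3.141, -0.001, -2.893]
contact_force: [-1.9, -1.0, 1.1]
opening: -0.0002
gripper_force: 0.9
```

```bash
python3 u.py
```

```text
t 26.25 unit pos [0.007 0.105 0.092] unit F [-2.08 -0.45  1.06] open -0.000230567333932026
```

Emit:
play_rows:
  targets:
    - [0, -0.0017, 0, 0, 0]
    - [0, -0.0033, 0, 0, 0]
    - [0, -0.005, 0, 0, 0]
    - [0, -0.0067, 0, 0, 0]
    - [0, -0.0067, 0, 0, 0]
    - [0, -0.0067, 0, 0, 0]
    - [0, -0.0067, 0, 0, 0]
    - [0, -0.0067, 0, 0, 0]
    - [0, -0.0067, 0, 0, 0]
    - [0, -0.0067, 0, 0, 0]

```text
time: 27.08
tool_pos: [0.5128, 0.0026, 0.0917]
eef_rot: [3.141, -0.001, -2.893]
contact_force: [-5.3, -2.0, -3.7]
opening: -0.0
gripper_force: 2.4
```

```bash
python3 u.py
```

```text
t 27.08 unit pos [0.0086 0.105  0.0917] unit F [-5.59 -0.63 -3.74] open -4.793381932504479e-05
```

In the tool's units: -0.002 m / 0.3 = -0.0067, -0.001 m / 0.3 = -0.0033.

Emit:
play_rows:
  targets:
    - [0, -0.0017, 0, 0, 0]
    - [0, -0.0033, 0, 0, 0]
    - [0, -0.005, 0, 0, 0]
    - [0, -0.0067, 0, 0, 0]
    - [0, -0.0067, 0, 0, 0]
    - [0, -0.0067, 0, 0, 0]
    - [0, -0.0067, 0, 0, 0]
    - [0, -0.0067, 0, 0, 0]
    - [0, -0.0067, 0, 0, 0]
    - [0, -0.0067, 0, 0, 0]

```text
time: 27.92
tool_pos: [0.5145, 0.0031, 0.0915]
eef_rot: [3.141, -0.002, -2.893]
contact_force: [-5.6, -1.1, -3.3]
opening: -0.0001
gripper_force: 2.7
```

```bash
python3 u.py
```

```text
t 27.92 unit pos [0.0104 0.105  0.0915] unit F [-5.67  0.29 -3.31] open -6.440151070682657e-05
```

The force stays flat while the finger advances, so the lever is still moving. Push on.

In the tool's units: -0.003 m / 0.3 = -0.01, -0.002 m / 0.3 = -0.0067.

Emit:
play_rows:
  targets:
    - [0, -0.0017, 0, 0, 0]
    - [0, -0.0033, 0, 0, 0]
    - [0, -0.005, 0, 0, 0]
    - [0, -0.0067, 0, 0, 0]
    - [0, -0.0083, 0, 0, 0]
    - [0, -0.01, 0, 0, 0]
    - [0, -0.01, 0, 0, 0]
    - [0, -0.01, 0, 0, 0]
    - [0, -0.01, 0, 0, 0]
    - [0, -0.01, 0, 0, 0]

```text
time: 28.75
tool_pos: [0.5153, 0.0033, 0.0911]
eef_rot: [3.141, -0.007, -2.894]
contact_force: [-16.6, -2.3, 4.3]
opening: -0.0006
gripper_force: 8.2
```

```bash
python3 u.py
```

```text
t 28.75 unit pos [0.0111 0.105  0.0911] unit F [-16.68   1.91   4.34] open -0.0005824811674836295
```

Firm stop: 17 N with the finger stalled. Back off and retreat upward.

In the tool's units: -0.09 m / 0.3 = -0.3, -0.015 m / 0.3 = -0.05.

Emit:
play_rows:
  targets:
    - [0, 0.01, 0, 0, 0]
    - [0, 0.0267, 0, 0, 0]
    - [0, 0.0467, 0, 0, 0]
    - [0, 0.0667, 0, 0, 0]
    - [0, 0.0833, 0, 0, 0]
    - [0, 0.0833, 0, -0.05, 0]
    - [0, 0.0833, 0, -0.1, 0]
    - [0, 0.0833, 0, -0.1667, 0]
    - [0, 0.0833, 0, -0.2333, 0]
    - [0, 0.0833, 0, -0.3, 0]

```text
time: 29.58
tool_pos: [0.4939, -0.0021, 0.1832]
eef_rot: [-3.141, 0.001, -2.893]
contact_force: [0.1, 0.6, 0.4]
opening: -0.0002
gripper_force: 0.0
```

In the tool's units: -0.01 m / 0.3 = -0.0333.

Emit:
play_rows:
  targets:
    - [0, 0, 0, -0.0333, 0]
    - [0, 0, 0, -0.0333, 0]
    - [0, 0, 0, -0.0333, 0]
    - [0, 0, 0, -0.0333, 0]
    - [0, 0, 0, -0.0333, 0]
    - [0, 0, 0, -0.0333, 0]
    - [0, 0, 0, -0.0333, 0]
    - [0, 0, 0, -0.0333, 0]
    - [0, 0, 0, -0.0333, 0]
    - [0, 0, 0, -0.0333, 0]

```text
time: 30.42
tool_pos: [0.4941, -0.0021, 0.192]
eef_rot: [3.141, -0.0, -2.893]
contact_force: [0.5, -0.5, -0.1]
opening: 0.0
gripper_force: 0.0
```

```bash
python3 u.py; python3 - <<'E'
from h import *
o=ctrl.get_obs(); a=ctrl.snapshot('wrist'); g=cv2.cvtColor(a,cv2.COLOR_BGR2GRAY)
K=np.array([.5305,-.1012]);c,s=np.cos(.25),np.sin(.25)
for f in(.5,.6,.7):
  x=.052*np.sin(f); p=np.r_[K+[x*c-.105*s,x*s+.105*c],.043+.052*np.cos(f)]; u=proj('wrist',p,o); print(f,u)
x,y=map(int,u); y0=max(y-30,0);M=np.zeros_like(g); M[y0:y+30,x-30:x+30]=(g<50)[y0:y+30,x-30:x+30]*255
print(cv2.fitEllipse(max(cv2.findContours(M,0,1)[0],key=cv2.contourArea)))
E
```

```text
t 30.42 unit pos [-0.0108  0.105   0.192 ] unit F [ 0.38 -0.62 -0.12] open 1.9402895742931897e-05
0.5 (np.float64(319.8477270392209), np.float64(243.94279970195993))
0.6 (np.float64(319.8686675132446), np.float64(247.29662422645637))
0.7 (np.float64(319.8889962473022), np.float64(250.00911238789317))
((299.99700927734375, 266.9087219238281), (22.299165725708008, 33.24858093261719), 178.8641357421875)
```

The lever hit its stop firmly and the arm is touching nothing, so I'm handing in.

```bash
python3 -c "
from rig import ctrl
print(ctrl.close_job())"
```

```text
the job is handed in; nothing more can be done
None
```

I turned the knob to its end stop (about 0.4 N m, not forced), set it back four clicks by measured angle and torque, swung the lever to its locked stop by feel, and handed the job in at about 30 s with the arm clear of everything; the final picture did not confirm the lever's angle.

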